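Stop a book stand rocking with a wedge

TASK

The book stand rocks because one of its four feet has lost its rubber pad and hangs in the air. With your fingertips, slide the wooden wedge along the table, thin end first, under that bare foot until it is just snug, without jacking the stand up; then press down on the end of that arm, right over the foot, for a moment to check that the stand no longer rocks, and take your hand away. Do not pick up the wedge or the stand, do not shove the stand along, and leave the cup, markers and ink jar where they are.

Things in the scene. Friction and masses are not known exactly. Their poses are not given: they have to be found in the camera images.
- stand: Black book stand, loose, 1.5 kg, 235 mm high: cross of four flat bars 30 mm wide, a post, a sloping plate with a book strapped on that faces +x. Origin at table level under the middle of the cross, z up; arms along its +x, -x, +y, -y, each with a foot 160 mm out and ending 175 mm out. Only the -y foot lacks its rubber pad. The book stops 53 mm out towards -y; a leaflet holder is on the +y arm.
- bare_foot (a point): Centre of the underside of the bare foot, 160 mm from the stand's origin along its -y: a steel boss, 26 mm in diameter, flat below, hanging 8 mm above the table while the stand rests on its other three feet. Pressing about 1 to 2 N down there rocks the stand onto it. Axes as the stand's.
- press_spot (a point): Top face of the same arm straight above the bare foot, 18 mm over bare_foot, 26 mm above the table: the place to press.
- wedge: Plain wooden wedge flat on the table, 120 x 40 mm, 45 g, 2 mm thick at its thin end, 20 mm at the upright thick end. Origin: centre of the underside; +x points to the thin end (x = +60 mm), which lies 20 to 65 mm from the boss and points roughly at it. It slides with under 1 N; it is snug when the foot's centre is at x = +33 mm in its frame; from there 7 to 13 N would jack the foot up.
- cup: Bystander: paper cup, 80 mm across, 92 mm high, upright. Origin at the centre of its underside.
- marker_a: Bystander: art marker lying flat, 140 mm long, 15 mm thick. Origin at the centre of its underside, x along it.
- marker_b: Bystander: second art marker, same size.
- ink_jar: Bystander: small glass ink jar, 48 mm across, 55 mm high. Origin at the centre of its underside.
There are look-alikes about, which are no part of the job. Several things have the shape of the wedge; the one meant has the colours described above.

How it is judged:
On the way, in this order (a step that is already met when the one before it is completed fails the run):
1. the wedge lies snug under the bare foot (x of bare_foot in the frame of wedge between 0.021 and 0.039 m and y of bare_foot in the frame of wedge between -0.016 and 0.016 m), for 0.2 s.
2. the arm end is pressed down over the bare foot with more than 3 N and the stand does not rock (contact force between the fingers and stand above 3 N and horizontal distance between the grasp point and press_spot below 0.05 m and angle between stand's own z axis and vertical below 0.008 rad), for 0.25 s.
At the end, for the whole second after the job is handed in: Wedge flat on the table and snug under the bare foot (foot centre 21 to 39 mm ahead of the wedge's middle, 33 mm being exact, and within 16 mm of its centre line); stand within 0.008 rad of upright; all at rest. Before, the arm end was pressed with over 3 N for 0.25 s and stayed level (all of step 1 and angle between stand's own z axis and vertical below 0.008 rad and height (world z) of wedge below 0.004 m and linear speed of each of stand, wedge below 0.01 m/s); the robot touches nothing.
It fails at once if the wedge is picked up or turned over (height (world z) of wedge above 0.015 m or angle between wedge's own z axis and vertical above 0.3 rad).
It fails at once if the stand is lifted, tipped or shoved more than 15 mm (distance of stand from where it was at the start of the episode above 0.015 m or height (world z) of stand above 0.012 m or angle between stand's own z axis and vertical above 0.12 rad).
It fails at once if a bystander is moved more than 30 mm (distance of any of cup, ink_jar, marker_a, marker_b from where it was at the start of the episode above 0.03 m).
It also fails if it takes over 61 s, if anything falls off the work surface, if the arm or the gripper's body presses on something with over 40 N, if the wrist force passes 120 N, or if a joint passes its speed limit or range.

ROBOT

A 7-joint arm with a two-finger parallel gripper is mounted at the origin on the work surface. World frame = base frame: x ahead of the robot, y to its left, z up, the work surface at z = 0. Lengths are in m, angles in rad, forces in N, time in s.
With the tool pointing down it reaches from about 0.4 to 0.85 m from the base axis. Payload 10.4 kg.
Tool frame: the origin (TCP) lies at the very end of the fingers, on their centre line; the grasp point (between the pads) lies 19 mm behind it; z points along the fingers, y is the line along which they close (so a half turn about z gives the same grasp; the last joint's range is limited). The gripper opens to 87 mm and grips with 3 to 60 N. Pads are 19 mm wide; open, the fingers measure 117 mm over their backs; the gripper's body (75 mm by 190 mm) begins 51 mm behind the grasp point.
Start: joints at [-1.372, 0.332, -0.065, 1.46, 0.022, 1.35, -0.088], TCP at [0.137, 0.61, 0.223] pointing down, gripper open.
Joint ranges: [-2.6, 2.6], [-0.5, 2.12], [-1.47, 1.34], [0.16, 2.42], [-1.27, 4.41], [0.06, 2.06], [-2.6, 2.6]. Speed limits (rad/s): [2.22, 2.22, 2.79, 2.79, 3.14, 3.14, 3.14].

INTERFACE

Orientations are given as a unit quaternion [x, y, z, w].
In Python, from bench import * gives the robot as it stands.
- The arm moves only by the tool step_arm, never from a script. Its arguments are lists of equal length, an entry for each row: "delta_pos": the shift along the world's x, y, z in units of 25 mm (1.0 is 25 mm), a list of three; "turn": the turn about the world's z in units of 0.12 rad (1.0 is 0.12 rad). In form: {"delta_pos": [[tx, ty, tz], ...], "turn": [turn, ...]}. A call has 1 to 12 rows; each row shifts and turns the commanded pose from where the row before left it; what a row does not reach is not made up. A row lasts 1/10 s, in which the tool goes at most 50 mm and 8.59 degrees, less where a joint would pass 70% of its speed; a pose out of reach is approached as far as the arm can. A call with a number of a shift or a turn outside -1 to 1 is refused whole. A call with a gripper value outside its range is refused whole. "grip" is the closure, from 0 (fully open) to 1 (shut), set as the call begins (left out, the last holds). The fingers move at their own pace and stop on an object; "newtons" is the grip in N (left out, the last holds). Time passes only in rows, so rows that do not move let the fingers close. It gives the time, the measured TCP pose, the force, the opening and the grip force at its end, in the units of the state.
- read_state(): the state, without advancing time (a new reading comes with each control period).
- camera(name): name is "scene" or "side" or "wrist"; returns a dict with "image" (480x640x3 uint8, red, green, blue), "z_map" (480x640 float32, m along the optical axis (not along the pixel's ray), 0 where there is no reading), "mtx" (3x3 intrinsics, pixels), "view" (4x4, takes a point from world to camera coordinates). Camera axes: x right, y up, looking along -z (the intrinsics and any distortion apply to the point x, -y, -z); pixel columns grow to the right and rows downward; lengths in m; the calibration is good to about 2 mm. A picture is of the moment at which its call begins.
- close_job(): hands the job in; it is judged then, once.
The state is a dict: "time": time; "joint_positions": joint angles; "joint_vel": joint speeds; "joint_torque": joint torques, N m; "ee_pos": TCP position; "eef_rot": TCP orientation; "ft_force": force on the tool from outside, world axes, zero at the start; "torque": the same for the moment, N m; "width": finger opening in m; "grip_force": force on a finger pad.
Only numpy, scipy, OpenCV 4.12 (cv2) and the standard library are available. Lean on these libraries where they do the work, as an engineer would, in place of code of your own. Each camera call takes 0.05 s, during which the arm holds its last target. There are 200 camera calls.

## Working session

There is one attempt and no reset: what is moved stays moved. The work goes in short steps, Python scripts to look and compute and a tool call to move; the robot and the scene stay as the last step left them, time stands still between calls to the robot, and variables do not carry over. Pictures are saved under pics/ and viewed, at most 10 in all, crops included, and the job is handed in when it is done.

Besides the shell and the picture viewer there is one more tool, called after ">>>" as name(argument=value, ...), one argument or row to a line, values as JSON. step_arm: Moves the arm, as the interface text tells. Shifts and turns lie within -1 to 1; 1 stands for 25 mm of shift or 0.12 rad of turn. Its arguments: {"type":"object","properties":{"delta_pos":{"type":"array"},"turn":{"type":"array"},"grip":{"type":"number"},"newtons":{"type":"number"}},"required":["delta_pos","turn"]}

```bash
mkdir -p pics; cat > h.py <<'E'
from bench import *
import numpy as np, cv2
def pts(c):
    """world xyz per pixel from z_map"""
    z=c["z_map"].astype(float); K=np.array(c["mtx"]); V=np.array(c["view"])
    v,u=np.mgrid[0:z.shape[0],0:z.shape[1]]
    P=np.stack([(u-K[0,2])/K[0,0]*z,-(v-K[1,2])/K[1,1]*z,-z],-1)
    R=V[:3,:3];t=V[:3,3]
    return (P-t)@R
def ray(c,u,v,h):
    K=np.array(c["mtx"]); V=np.array(c["view"]);R=V[:3,:3];t=V[:3,3]
    d=np.array([(u-K[0,2])/K[0,0],-(v-K[1,2])/K[1,1],-1])@R
    o=-t@R
    return o+d*(h-o[2])/d[2]
def save(c,n): cv2.imwrite("pics/"+n+".png",c["image"][:,:,::-1])
E
python3 - <<'E'
from h import *
for n in ["scene","side"]:
    c=camera(n); save(c,n+"0"); np.savez(n+"0.npz",**c)
    V=np.array(c["view"]); print(n,-V[:3,3]@V[:3,:3], -V[2,:3])
s=read_state(); print(s)
E
```

```text
scene [ 0.98887936 -0.14089186  0.72439359] [-0.51392467  0.06800628 -0.85513542]
side [ 0.41390674 -0.6357462   0.41284304] [ 0.28055009  0.79831157 -0.53290739]
{'time': 0.1, 'joint_positions': array([-1.37160943,  0.33278309, -0.06468903,  1.46084371,  0.02162546,
        1.34992591, -0.08850985]), 'joint_vel': array([-1.29253972e-05, -2.73560771e-03, -8.23053012e-04, -1.25639007e-03,
        2.25147399e-03, -3.91608085e-04, -2.87939162e-03]), 'joint_torque': array([ 1.64416335e-03, -6.24542642e+01,  2.47579190e-02, -3.90708911e+01,
       -6.13744673e-02,  3.65411409e-02,  4.23989206e-05]), 'ee_pos': array([0.1374254 , 0.60934699, 0.22185598]), 'eef_rot': array([ 1.10664151e-01,  9.93857659e-01, -6.31429688e-04, -2.66750611e-05]), 'ft_force': array([-0.41854015,  0.38969806, -0.44546742]), 'torque': array([-0.03518548, -0.03318178, -0.00478731]), 'grip_force': 0.0, 'width': 0.08679257844202791}
```

View pics/scene0.png

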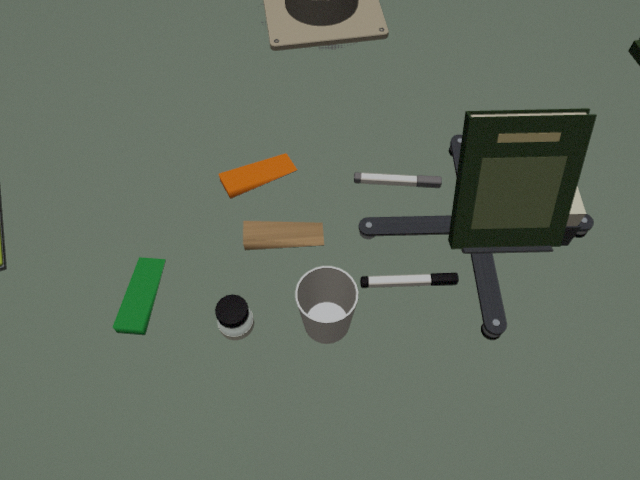

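View pics/side0.png

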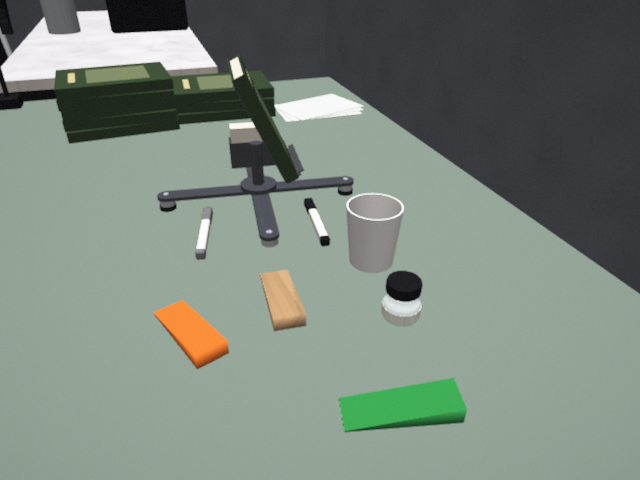

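The scene view shows the wooden wedge at about (284,235), with its thin end pointing right. The bare-foot arm end is at (368,227), the cup at (327,305), the jar at (234,315), and the markers at (398,180) and (410,280). The side view agrees: wedge (283,298), bare foot (269,236).

```bash
python3 - <<'E'
from h import *
for n in ["scene","side"]:
    c=dict(np.load(n+"0.npz")); P=pts(c); im=c["image"]; hsv=cv2.cvtColor(im,cv2.COLOR_RGB2HSV)
    z=P[...,2]; ok=c["z_map"]>0
    box=dict(scene=(235,205,335,260),side=(255,262,312,335))[n]
    m=np.zeros(z.shape,bool); m[box[1]:box[3],box[0]:box[2]]=1
    w=m&(hsv[...,0]<22)&(hsv[...,1]>70)&ok
    Q=P[w]; 
    A=np.c_[Q[:,:2],np.ones(len(Q))]; 
    top=w&(z>-0.01)
    r=cv2.minAreaRect((Q[:,:2]*1000).astype(np.float32)); print(n,"wedge",len(Q),r,cv2.boxPoints(r).round(1).tolist(),Q.min(0),Q.max(0))
    # slope fit
    s=np.linalg.lstsq(A,Q[:,2],rcond=None)[0]; print(" slope dir",s, np.degrees(np.arctan2(-s[1],-s[0])))
    # arms: dark, z 18..32mm
    a=(im.max(-1)<75)&ok&(z>.018)&(z<.034)
    k,lab,st,ce=cv2.connectedComponentsWithStats(a.astype(np.uint8))
    for i in range(1,k):
        if st[i,4]>60:
            q=P[lab==i]; print(" arm?",st[i],"min",q.min(0).round(3),"max",q.max(0).round(3), cv2.minAreaRect((q[:,:2]*1000).astype(np.float32)))
# cup from scene: points tops
c=dict(np.load("scene0.npz"));P=pts(c);z=P[...,2]
for nm,b,h in [("cup",(290,262,362,345),.08),("jar",(212,292,256,340),.045)]:
    q=P[b[1]:b[3],b[0]:b[2]].reshape(-1,3); q=q[q[:,2]>h]; print(nm,cv2.minEnclosingCircle((q[:,:2]*1000).astype(np.float32)),q[:,2].max())
for nm,b in [("mkA",(350,170,446,190)),("mkB",(356,270,462,290))]:
    q=P[b[1]:b[3],b[0]:b[2]].reshape(-1,3); q=q[q[:,2]>.006]; print(nm,cv2.minAreaRect((q[:,:2]*1000).astype(np.float32)))
print("armtip pix scene",ray(c,361,227,.026))
E
```

```text
scene wedge 2056 ((531.7310180664062, -138.39688110351562), (119.74772644042969, 52.415035247802734), 85.38392639160156) [[500.79998779296875, -196.0], [553.0, -200.1999969482422], [562.7000122070312, -80.80000305175781], [510.3999938964844, -76.5999984741211]] [ 0.50371154 -0.19974402 -0.0018978 ] [ 0.56144271 -0.07773643  0.0240527 ]
 slope dir [-0.07976872 -0.12932521  0.03558429] 58.33341456902375
 arm? [285   0  73  24 493] min [ 0.005 -0.075  0.018] max [0.079 0.066 0.034] ((47.91166305541992, -9.812431335449219), (143.1671142578125, 60.34714126586914), 79.46400451660156)
 arm? [450 135  12  42 251] min [0.4   0.143 0.02 ] max [0.479 0.172 0.03 ] ((438.1332092285156, 151.54962158203125), (16.463768005371094, 82.71788787841797), 70.91842651367188)
 arm? [578 214  15  18 140] min [0.582 0.294 0.019] max [0.609 0.319 0.03 ] ((596.833984375, 308.18621826171875), (16.881507873535156, 31.6794490814209), 63.12384796142578)
 arm? [ 359  216   92   20 1642] min [ 0.537 -0.027  0.019] max [0.584 0.112 0.03 ] ((559.59765625, 42.04652404785156), (137.55593872070312, 33.69671630859375), 82.
[... 1900 characters left out ...]
978515625, 239.5129852294922), (7.976508140563965, 36.945369720458984), 82.84659576416016)
 arm? [158 181 195  21 559] min [0.399 0.108 0.018] max [0.74  0.162 0.033] ((567.676025390625, 127.14816284179688), (29.26976203918457, 343.4576110839844), 81.6725845336914)
cup ((817.1248779296875, -116.6935806274414), 173.45082092285156) 0.7243935877731451
jar ((819.650146484375, -183.74505615234375), 174.57073974609375) 0.7243935877731451
mkA ((729.7271728515625, -8.877655029296875), (139.28921508789062, 564.7557373046875), 76.86004638671875)
mkB ((782.062744140625, -69.4302978515625), (125.95647430419922, 419.1114501953125), 54.21116256713867)
armtip pix scene [ 0.55358334 -0.02336781  0.026     ]
```

```bash
python3 - <<'E'
from h import *
c=dict(np.load("scene0.npz"));P=pts(c);z=P[...,2];ok=c["z_map"]>0
for nm,b,h in [("cup",(290,262,362,345),.08),("jar",(212,292,256,340),.045),("mkA",(350,170,446,190),.006),("mkB",(356,270,462,290),.006)]:
    q=P[b[1]:b[3],b[0]:b[2]][ok[b[1]:b[3],b[0]:b[2]]]; q=q[(q[:,2]>h)&(q[:,2]<.12)]; print(nm,cv2.minAreaRect((q[:,:2]*1000).astype(np.float32)),q[:,2].max())
E
```

```text
cup ((685.737060546875, -95.5068588256836), (79.1822280883789, 78.75128173828125), 29.306177139282227) 0.09566084057797727
jar ((671.4055786132812, -219.4143829345703), (42.42216491699219, 42.47468185424805), 45.80324935913086) 0.05890283154982734
mkA ((463.35748291015625, 53.304100036621094), (139.32461547851562, 17.005308151245117), 76.56440734863281) 0.01882300281882245
mkB ((645.4137573242188, 17.435752868652344), (52.00205612182617, 162.21548461914062), 10.482950210571289) 0.09273053907592863
```

>>> step_arm(
  delta_pos=[
    [0.5, -1, 0.35],
    [0.5, -1, 0.35],
    [0.5, -1, 0.35],
    [0.5, -1, 0.35],
    [0.5, -1, 0.35],
    [0.5, -1, 0.35],
    [0.5, -1, 0.35],
    [0.5, -1, 0.35],
    [0.5, -1, 0.35],
    [0.5, -1, 0.35],
    [0.5, -1, 0.35],
    [0.5, -1, 0.35],
  ],
  turn=[0.1, 0.1, 0.1, 0.1, 0.1, 0.1, 0.1, 0.1, 0.1, 0.1, 0.1, 0],
  grip=1,
  newtons=20,
)

```text
time: 1.3
ee_pos: [0.2878, 0.3085, 0.3277]
eef_rot: [0.045, 0.999, -0.0, -0.0]
ft_force: [0.6, -0.3, -0.2]
width: 0.0029
grip_force: 0.0
```

>>> step_arm(
  delta_pos=[
    [0.42, -0.96, 0],
    [0.42, -0.96, 0],
    [0.42, -0.96, 0],
    [0.42, -0.96, 0],
    [0.42, -0.96, 0],
    [0.42, -0.96, 0],
    [0.42, -0.96, 0],
    [0.42, -0.96, 0],
    [0.42, -0.96, 0],
    [0.42, -0.96, 0],
    [0.42, -0.96, 0],
    [0.42, -0.96, 0],
  ],
  turn=[0, 0, 0, 0, 0, 0, 0, 0, 0, 0, 0, 0],
)

```text
time: 2.5
ee_pos: [0.4136, 0.0205, 0.3274]
eef_rot: [0.045, 0.999, 0.0, -0.0]
ft_force: [-0.2, 0.1, 0.5]
width: 0.0003
grip_force: 0.0
```

>>> step_arm(
  delta_pos=[
    [0.42, -0.96, 0],
    [0.42, -0.96, 0],
    [0.42, -0.96, 0],
    [0.42, -0.96, 0],
    [0.42, -0.96, 0],
    [0.42, -0.96, 0],
    [0.42, -0.96, -0.5],
    [0.42, -0.96, -0.5],
    [0.42, -0.96, -0.5],
    [0.42, -0.96, -0.5],
    [0.42, -0.96, -0.5],
    [0, 0, 0],
  ],
  turn=[0, 0, 0, 0, 0, 0, 0, 0, 0, 0, 0, 0],
)

```text
time: 3.7
ee_pos: [0.528, -0.245, 0.2627]
eef_rot: [0.047, 0.999, -0.001, -0.002]
ft_force: [-1.4, -0.9, -0.4]
width: 0.0001
grip_force: 0.0
```

```bash
python3 - <<'E'
from h import *
c=camera("wrist"); save(c,"w1"); np.savez("w1.npz",**c)
s=read_state(); print(s["ee_pos"],s["eef_rot"],s["joint_positions"])
E
```

```text
[ 0.5280935  -0.2437134   0.26380829] [ 4.64602153e-02  9.98918710e-01 -6.46750635e-04 -1.56233597e-03] [-0.46968891  0.327954    1.04027947  1.55760201 -0.2821145   1.4217531
  2.06784062]
```

View pics/w1.png

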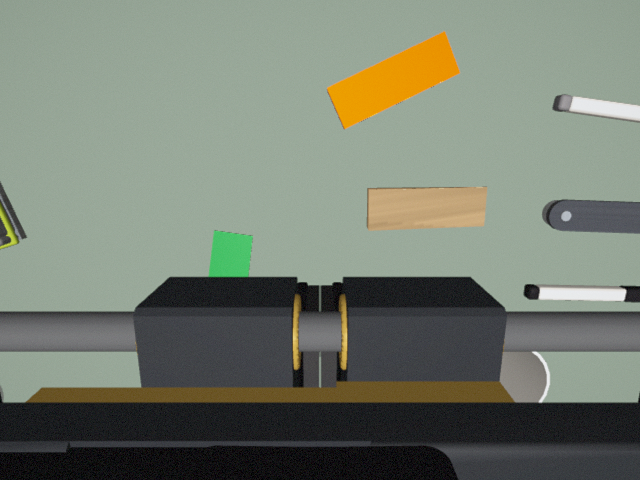

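The wrist view shows the wedge with corners at about (367,188), (368,229), (486,187) and (486,226). The screw over the bare foot is at (566,216).

```bash
cat >> h.py <<'E'
def wedge(c,roi):
    im=c["image"];hsv=cv2.cvtColor(im,cv2.COLOR_RGB2HSV)
    m=((hsv[...,0]<22)&(hsv[...,1]>65)&(hsv[...,2]>90)).astype(np.uint8); k=np.zeros_like(m);k[roi[1]:roi[3],roi[0]:roi[2]]=1
    m=cv2.morphologyEx(m*k,cv2.MORPH_OPEN,np.ones((3,3)))
    cn=max(cv2.findContours(m,0,1)[0],key=cv2.contourArea)
    q=cn[:,0].astype(float); s=q.sum(1);d=q[:,0]-q[:,1]
    return [q[s.argmin()],q[(-d).argmax()],q[d.argmax()],q[s.argmax()]] # tl bl tr br
E
python3 - <<'E'
from h import *
c=dict(np.load("w1.npz"))
tl,bl,tr,br=wedge(c,(340,170,510,245)); print(tl,bl,tr,br)
A,B=[ray(c,*p,.02)[:2] for p in(tl,bl)]; C,D=[ray(c,*p,.002)[:2] for p in(tr,br)]
k=(A+B)/2; t=(C+D)/2; d=(t-k)/np.linalg.norm(t-k); o=(k+t)/2
f=ray(c,566,216,.027)[:2]
print("thick",k,"thin",t,"len",np.linalg.norm(t-k),"w",np.linalg.norm(A-B),np.linalg.norm(C-D),"ang",np.degrees(np.arctan2(d[1],d[0])))
n=np.array([-d[1],d[0]]); print("foot",f,"along",(f-o)@d,"lat",(f-o)@n)
# side directions
for a,b in((A,C),(B,D)): e=b-a; print(np.degrees(np.arctan2(e[1],e[0])))
E
```

```text
[368. 188.] [368. 229.] [486. 187.] [483. 225.]
thick [ 0.52734122 -0.19752387] thin [ 0.53863752 -0.07850143] len 0.11955730421145877 w 0.039980282176430994 0.03856985970583096 ang 84.57835640123453
foot [ 0.55083908 -0.01053233] along 0.1285965379976831 lat -0.005724957840586228
84.24376347776007
84.91438127160244
```

>>> step_arm(
  delta_pos=[
    [-0.2, 0, -1],
    [0, 0, -1],
    [0, 0, -1],
    [0, 0, -1],
    [0, 0, -1],
    [0, 0, -1],
    [0, 0, -1],
    [0, 0, -1],
    [0, 0, -1],
    [0, 0, -0.8],
    [0, 0, -0.4],
    [0, 0, 0],
  ],
  turn=[0, 0, 0, 0, 0, 0, 0, 0, 0, 0, 0, 0],
)

```text
time: 4.95
ee_pos: [0.5238, -0.241, 0.0097]
eef_rot: [0.044, 0.999, 0.0, -0.001]
ft_force: [0.1, -0.1, 0.3]
width: 0.0005
grip_force: 0.0
```

>>> step_arm(
  delta_pos=[
    [0.02, 0.2, 0],
    [0.02, 0.2, 0],
    [0.02, 0.2, 0],
    [0.02, 0.2, 0],
    [0.02, 0.2, 0],
    [0.03, 0.2, 0],
    [0.03, 0.2, 0],
    [0.03, 0.2, 0],
    [0.03, 0.2, 0],
    [0.03, 0.2, 0],
    [0.03, 0.2, 0],
    [0, 0, 0],
  ],
  turn=[0, 0, 0, 0, 0, 0, 0, 0, 0, 0, 0, 0],
)

```text
time: 6.15
ee_pos: [0.5312, -0.1863, 0.01]
eef_rot: [0.044, 0.999, 0.0, -0.0]
ft_force: [0.4, -1.0, 0.4]
width: 0.0002
grip_force: 0.0
```

```bash
python3 - <<'E'
from h import *
c=camera("wrist"); save(c,"w2"); np.savez("w2.npz",**c)
c=camera("side"); save(c,"s2")
E
```

```text
(no output)
```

View pics/w2.png

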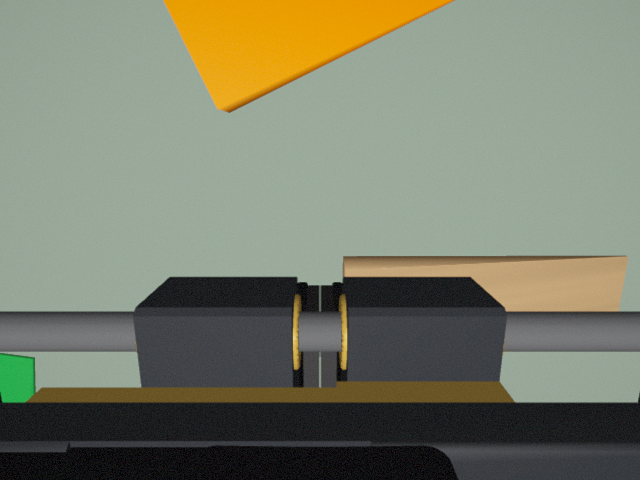

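The wedge's thick end is against the fingers. Its far long edge runs from (343,257) to (627,256).

```bash
python3 - <<'E'
from h import *
c=dict(np.load("w2.npz"))
A=ray(c,343.5,257,.02)[:2]; C=ray(c,626.5,256.5,.002)[:2]; f=np.array([.551,-.0107])
e=C-A; L=np.linalg.norm(e); d=e/L; n=np.array([-d[1],d[0]]); o=(A+C)/2-.02*n
print(A,C,L,np.degrees(np.arctan2(d[1],d[0])),"along",(f-o)@d,"lat",(f-o)@n, "thick", o-.06*d)
E
```

```text
[ 0.50714873 -0.17452564] [ 0.52244339 -0.05649316] 0.11901929720442898 82.61674498262448 along 0.1085928110606247 lat -0.002435153024290625 thick [ 0.52691989 -0.17758204]
```

>>> step_arm(
  delta_pos=[
    [0.02, 0.2, 0],
    [0.02, 0.2, 0],
    [0.02, 0.2, 0],
    [0.02, 0.2, 0],
    [0.02, 0.2, 0],
    [0.02, 0.2, 0],
    [0.02, 0.2, 0],
    [0.02, 0.2, 0],
    [0.02, 0.2, 0],
    [0.02, 0.2, 0],
    [0.02, 0.2, 0],
    [0, 0, 0],
  ],
  turn=[0, 0, 0, 0, 0, 0, 0, 0, 0, 0, 0, 0],
)

```text
time: 7.45
ee_pos: [0.5366, -0.1313, 0.01]
eef_rot: [0.044, 0.999, 0.0, -0.0]
ft_force: [0.0, 0.6, -0.1]
width: 0.0005
grip_force: 0.0
```

```bash
python3 - <<'E'
from h import *
c=camera("wrist"); save(c,"w3"); np.savez("w3.npz",**c)
d=camera("scene"); np.savez("sc3.npz",**d); d2=camera("side");np.savez("si3.npz",**d2)
cv2.imwrite("pics/m3.png",np.vstack([np.hstack([c["image"][200:400,240:640],cv2.resize(d["image"][180:280,240:440],(400,200))]),np.hstack([cv2.resize(d2["image"][210:360,200:350],(400,400)),np.zeros((400,400,3),np.uint8)])])[:,:,::-1])
E
```

```text
(no output)
```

View pics/m3.png

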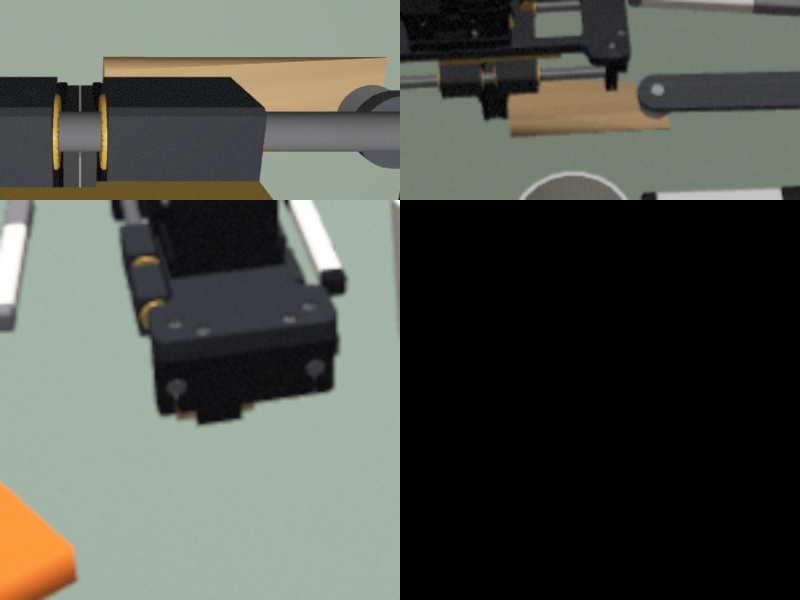

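The wedge's nose is under the boss, its edge is still straight, and it is well centred. About 20 mm of push remains, so I'll go slowly.

>>> step_arm(
  delta_pos=[
    [0.01, 0.12, 0],
    [0.01, 0.12, 0],
    [0.01, 0.12, 0],
    [0.01, 0.12, 0],
    [0.01, 0.12, 0],
    [0, 0, 0],
    [0, 0, 0],
  ],
  turn=[0, 0, 0, 0, 0, 0, 0],
)

```text
time: 8.3
ee_pos: [0.5377, -0.1171, 0.01]
eef_rot: [0.045, 0.999, 0.0, -0.0]
ft_force: [-0.2, -0.9, -0.7]
width: 0.0002
grip_force: 0.0
```

>>> step_arm(
  delta_pos=[
    [0.0, 0.06, 0],
    [0, 0.06, 0],
    [0, 0, 0],
  ],
  turn=[0, 0, 0],
)

```text
time: 8.6
ee_pos: [0.5377, -0.1141, 0.0101]
eef_rot: [0.045, 0.999, 0.0, -0.0]
ft_force: [-0.7, -0.9, 0.2]
width: 0.0005
grip_force: 0.0
```

```bash
python3 - <<'E'
from h import *
s=read_state(); print(s["ee_pos"],s["ft_force"])
E
```

```text
[ 0.53772843 -0.11408988  0.01005718] [-0.67082645 -0.91616392  0.24740917]
```

>>> step_arm(
  delta_pos=[
    [0.0, 0.05, 0],
    [0, 0, 0],
  ],
  turn=[0, 0],
)

```text
time: 8.8
ee_pos: [0.5377, -0.1129, 0.01]
eef_rot: [0.045, 0.999, 0.0, -0.0]
ft_force: [-0.3, -0.1, -0.2]
width: 0.0003
grip_force: 0.0
```

>>> step_arm(
  delta_pos=[
    [0.0, 0.04, 0],
    [0, 0, 0],
  ],
  turn=[0, 0],
)

```text
time: 9.0
ee_pos: [0.5377, -0.1121, 0.0101]
eef_rot: [0.045, 0.999, -0.0, -0.0]
ft_force: [0.3, -0.0, -0.4]
width: 0.0006
grip_force: 0.2
```

>>> step_arm(
  delta_pos=[
    [0.0, 0.04, 0],
    [0, 0, 0],
  ],
  turn=[0, 0],
)

```text
time: 9.2
ee_pos: [0.5376, -0.1114, 0.0101]
eef_rot: [0.045, 0.999, -0.0, -0.0]
ft_force: [-0.4, -2.2, -0.5]
width: 0.0004
grip_force: 1.1
```

>>> step_arm(
  delta_pos=[
    [0.0, 0.03, 0],
    [0, 0, 0],
  ],
  turn=[0, 0],
)

```text
time: 9.4
ee_pos: [0.5376, -0.111, 0.0101]
eef_rot: [0.045, 0.999, -0.0, 0.0]
ft_force: [-0.4, -4.0, -0.8]
width: 0.0003
grip_force: 2.5
```

Contact is felt at 4 N, so the wedge is snug. I'll back off, rise and take a look.

>>> step_arm(
  delta_pos=[
    [0, -0.2, 0],
    [-0.05, -0.5, 0],
    [0, -0.5, 0.2],
    [0, 0, 0.8],
    [0, 0, 1],
    [0, 0, 1],
    [0, 0, 1],
    [0, 0, 0.8],
    [0, 0, 0],
    [0, 0, 0],
  ],
  turn=[0, 0, 0, 0, 0, 0, 0, 0, 0, 0],
)

```text
time: 10.4
ee_pos: [0.5365, -0.1409, 0.1303]
eef_rot: [0.045, 0.999, 0.0, 0.0]
ft_force: [-0.5, 0.6, -0.6]
width: 0.0004
grip_force: 0.0
```

```bash
python3 - <<'E'
from h import *
s=read_state(); print(s["ee_pos"],s["ft_force"])
c=camera("wrist"); save(c,"w4"); np.savez("w4.npz",**c)
d=camera("side"); np.savez("si4.npz",**d); d2=camera("scene");np.savez("sc4.npz",**d2)
cv2.imwrite("pics/m4.png",np.vstack([np.hstack([c["image"][100:400,240:640],cv2.resize(d2["image"][150:300,280:480],(400,300))]),np.hstack([cv2.resize(d["image"][180:330,200:400],(400,300)),np.zeros((300,400,3),np.uint8)])])[:,:,::-1])
E
```

```text
[ 0.53648765 -0.14089379  0.13028941] [-0.54751052  0.62781717 -0.60621031]
```

View pics/m4.png

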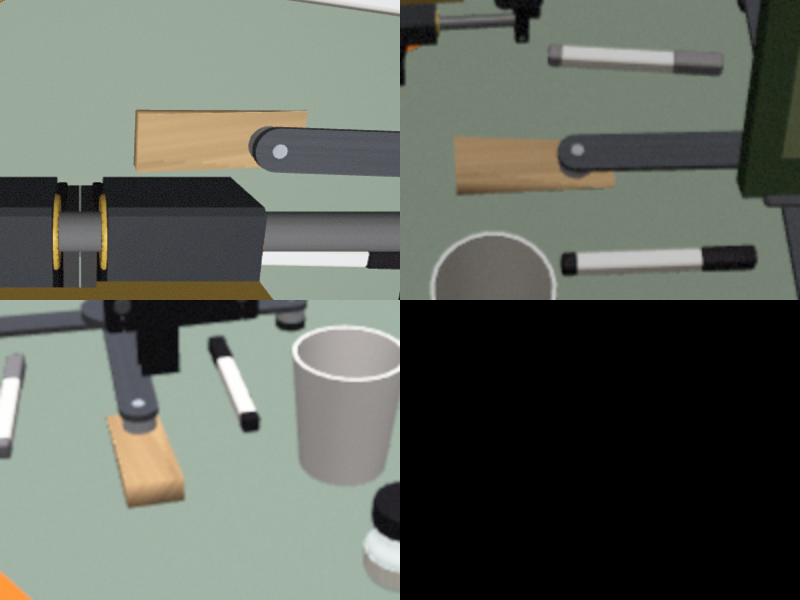

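The wedge is under the foot. In the wrist image its thick-end corners are at (376,210) and (375,270), its thin far corner at (547,211), and the screw at (520,252).

```bash
python3 - <<'E'
from h import *
c=dict(np.load("w4.npz"))
A,B=ray(c,376,210,.02)[:2],ray(c,375.5,270,.02)[:2]; C=ray(c,547.5,211,.002)[:2]; f=ray(c,520,252,.027)[:2]
d=(C-A)/np.linalg.norm(C-A); n=np.array([-d[1],d[0]]); o=(A+B)/2+.06*d
print(np.linalg.norm(A-B),np.linalg.norm(C-A),np.degrees(np.arctan2(d[1],d[0])),"foot",f,"along",(f-o)@d,"lat",(f-o)@n)
E
```

```text
0.04081423702047763 0.12170058857240187 83.1332403368113 foot [ 0.55113909 -0.01054738] along 0.033209807402995555 lat -0.003311805813517873
```

>>> step_arm(
  delta_pos=[
    [0.1, 0.85, 0],
    [0.1, 0.85, 0],
    [0.1, 0.85, 0],
    [0.1, 0.85, 0],
    [0.1, 0.85, 0],
    [0.08, 0.8, 0],
    [0, 0, 0],
    [0, 0, -0.8],
    [0, 0, -1],
    [0, 0, -1],
    [0, 0, 0],
  ],
  turn=[0, 0, 0, 0, 0, 0, 0, 0, 0, 0, 0],
)

```text
time: 11.65
ee_pos: [0.5485, -0.0152, 0.0571]
eef_rot: [0.045, 0.999, -0.001, -0.003]
ft_force: [-0.7, -0.1, 0.6]
width: 0.0007
grip_force: 0.0
```

>>> step_arm(
  delta_pos=[
    [0, 0, -0.4],
    [0, 0, -0.4],
    [0, 0, -0.2],
    [0, 0, 0],
  ],
  turn=[0, 0, 0, 0],
)

```text
time: 12.05
ee_pos: [0.5508, -0.0141, 0.0347]
eef_rot: [0.045, 0.999, -0.0, -0.0]
ft_force: [0.5, -0.2, 1.3]
width: 0.0005
grip_force: 0.0
```

>>> step_arm(
  delta_pos=[
    [0, 0, -0.1],
    [0, 0, -0.1],
    [0, 0, 0],
  ],
  turn=[0, 0, 0],
)

```text
time: 12.35
ee_pos: [0.5509, -0.014, 0.03]
eef_rot: [0.045, 0.999, 0.0, -0.0]
ft_force: [-0.3, 0.2, -0.3]
width: 0.0004
grip_force: 0.0
```

>>> step_arm(
  delta_pos=[
    [0, 0, -0.08],
    [0, 0, 0],
  ],
  turn=[0, 0],
)

```text
time: 12.55
ee_pos: [0.5509, -0.014, 0.0279]
eef_rot: [0.045, 0.999, 0.0, -0.0]
ft_force: [0.4, -0.2, -0.5]
width: 0.0005
grip_force: 0.0
```

>>> step_arm(
  delta_pos=[
    [0, 0, -0.06],
    [0, 0, 0],
  ],
  turn=[0, 0],
)

```text
time: 12.75
ee_pos: [0.551, -0.014, 0.0266]
eef_rot: [0.045, 0.999, 0.0, 0.0]
ft_force: [0.1, -0.4, 0.7]
width: 0.0002
grip_force: 0.0
```

>>> step_arm(
  delta_pos=[
    [0, 0, -0.04],
    [0, 0, 0],
  ],
  turn=[0, 0],
)

```text
time: 12.95
ee_pos: [0.5511, -0.014, 0.0264]
eef_rot: [0.045, 0.999, 0.0, -0.0]
ft_force: [-5.6, 0.9, 11.9]
width: 0.0005
grip_force: 6.3
```

>>> step_arm(
  delta_pos=[
    [0, 0, 0],
    [0, 0, 0],
    [0, 0, 0],
    [0, 0, 0],
  ],
  turn=[0, 0, 0, 0],
)

```text
time: 13.35
ee_pos: [0.5511, -0.014, 0.0264]
eef_rot: [0.045, 0.999, 0.0, -0.0]
ft_force: [-5.0, 0.4, 12.7]
width: 0.0005
grip_force: 6.2
```

>>> step_arm(
  delta_pos=[
    [0, 0, 0.1],
    [0, 0, 0.3],
    [0, -0.2, 0.8],
    [0, -0.5, 1],
    [0, -1, 1],
    [0, -1, 1],
    [0, -1, 1],
    [0, -1, 0],
    [0, -1, 0],
    [0, 0, 0],
    [0, 0, 0],
  ],
  turn=[0, 0, 0, 0, 0, 0, 0, 0, 0, 0, 0],
)

```text
time: 14.45
ee_pos: [0.5508, -0.1569, 0.1557]
eef_rot: [0.046, 0.999, 0.0, -0.0]
ft_force: [0.2, 0.4, 0.7]
width: 0.0007
grip_force: 0.0
```

```bash
python3 - <<'E'
from h import *
s=read_state(); print(s["time"],s["ee_pos"],s["ft_force"])
c=camera("wrist"); np.savez("w5.npz",**c)
d=camera("side"); d2=camera("scene")
cv2.imwrite("pics/m5.png",np.vstack([np.hstack([c["image"][100:400,240:640],cv2.resize(d2["image"][150:300,280:480],(400,300))]),np.hstack([cv2.resize(d["image"][180:330,200:400],(400,300)),np.zeros((300,400,3),np.uint8)])])[:,:,::-1])
E
```

```text
14.45 [ 0.55078566 -0.15689163  0.15573802] [0.15390842 0.43107045 0.70705631]
```

View pics/m5.png

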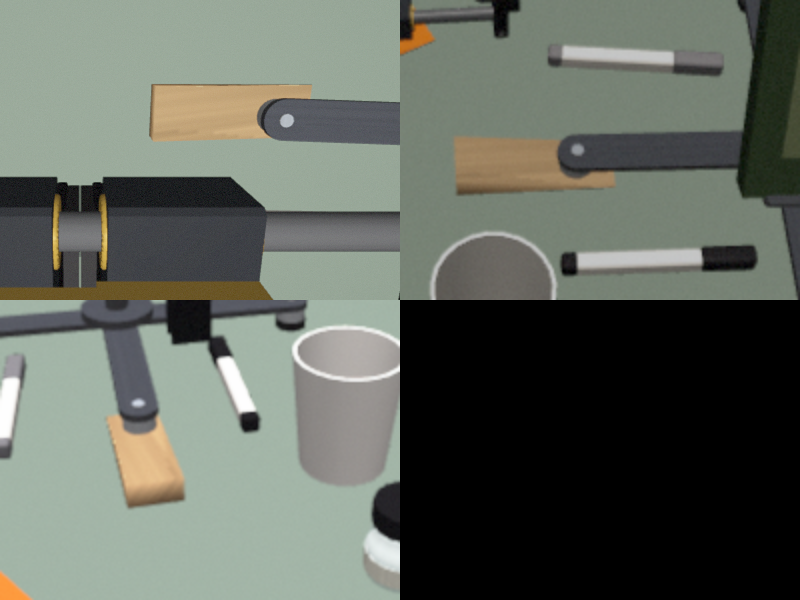

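The picture matches the one from before the press: wedge, stand and bystanders have not moved, and the hand is clear.

```bash
python3 -c "
from bench import *
print(close_job())"
```

```text
the job is handed in; nothing more can be done
None
```

The wedge is snug under the bare foot (foot about 33 mm ahead of the wedge's middle, 3 mm off its centre line); I pressed the arm end at about 12 N for over 0.4 s, saw no shift between the pictures before and after, moved the hand clear and handed the job in (no verdict was shown).

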